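# Snap the bulb holders home and show the repolished rear lamp to the inspection camera

### The arm

A 6-joint arm with a two-finger parallel gripper is mounted at the origin on the work surface. World frame = base frame: x ahead of the robot, y to its left, z up, the work surface at z = 0. Lengths are in m, angles in rad, forces in N, time in s.
With the tool pointing down it reaches from about 0.35 to 0.975 m from the base axis. Payload 4.9 kg.
Tool frame: the origin (TCP) lies midway between the tips of the shut fingers; the grasp point (between the pads) lies 19 mm behind it; z points along the fingers, y is the line along which they close (so a half turn about z gives the same grasp; the last joint's range is limited). The gripper opens to 85 mm and grips with 20 to 120 N. Pads are 22 mm wide; open, the fingers measure 114 mm over their backs; the gripper's body (76 mm by 85 mm) begins 54 mm behind the grasp point. The pads swing forward as they close: fully open they stand 13 mm farther back than shut.
Start: joints at [-1.447, 0.053, 1.613, -0, 1.476, -0.119], TCP at [0.15, -0.607, 0.231] pointing down, gripper open.
Joint ranges: [-3.01, 3.01], [-1.01, 2.22], [0.06, 2.58], [-1.02, 4.17], [0.09, 2.62], [-3.14, 3.14]. Speed limits (rad/s): [2.57, 2.57, 3.14, 3.14, 3.14, 3.14].

### API

Orientations are given as a unit quaternion [w, x, y, z].
In Python, from plant import manip gives the robot as it stands.
- The arm moves only by the tool move_arm, never from a script. Its argument "increments" is one flat list of numbers, 5 for each row, row after row: the shift along the tool's x, y, z in mm, then the turn about the tool's z in rad, then the opening, from 0 (shut) to 1 (fully open). In form: [tx, ty, tz, spin, jaw, tx, ty, tz, spin, jaw, ...]. A call has 1 to 8 rows; each row shifts and turns the commanded pose from where the row before left it, along the tool's axes as they then stand; what a row does not reach is not made up. A row lasts 1/12 s, in which the tool goes at most 41.7 mm and 7.16 degrees, less where a joint would pass 70% of its speed; a pose out of reach is approached as far as the arm can. A call with a gripper value outside its range is refused whole. The fingers move at their own pace and stop on an object; the grip force is fixed at half the most. Time passes only in rows, so rows that do not move let the fingers close. It gives the time, the measured TCP pose, the force, the opening and the grip force at its end, in the units of the state.
- manip.state(): the state, without advancing time (a new reading comes with each control period).
- manip.grab_frame(name): name is "scene" or "top" or "wrist"; returns a dict with "image" (480x640x3 uint8, blue, green, red), "fov_y" (degrees; the focal length in pixels is half the picture's height over the tangent of half this angle, whatever the lens; pixels are square), "cx", "cy" (the principal point, pixels), "eye" and "rotation" of the camera in the world; the wrist camera has in their place "T_tool_cam" (4x4, takes a point from camera to tool coordinates, whose origin is the TCP and whose axes are the flange's). Camera axes: x right, y down, z forward; pixel columns grow to the right and rows downward; lengths in m; the calibration is good to about 2 mm. A picture is of the moment at which its call begins: read the wrist's pose just before it. There is no depth.
- manip.job_done(): hands the job in; it is judged then, once.
The state is a dict: "time": time; "joint_pos": joint angles; "joint_vel": joint speeds; "joint_efforts": joint torques, N m; "tool_pos": TCP position; "tool_rot": TCP orientation; "contact_force": force on the tool from outside, world axes, zero at the start; "ft_torque": the same for the moment, N m; "gripper_width": opening from 0.0 (shut) to 1.0 (fully open); "grasp_force": force on a finger pad.
Only numpy, scipy, OpenCV 4.12 (cv2) and the standard library are available. Lean on these libraries where they do the work, as an engineer would, in place of code of your own. Each camera call takes 0.05 s, during which the arm holds its last target. There are 200 camera calls.

### The job

Finish the oblong rear lamp that lies lens down on its felt: press both bulb holders in its back fully home while it lies there, then pick the lamp up and hold it in front of the inspection camera, its lens facing the camera squarely, centred, about 15 cm from the camera's glass and with the lamp's long side level. Finish while holding it there, still; leave the camera, the round lamp and everything else on the bench where they are.

Things in the scene. Friction and masses are not known exactly. Their poses are not given: they have to be found in the camera images.
- rear_lamp: oblong rear lamp of a car, about 0.3 kg, lying lens down on a felt rest. Origin: centre of the lens face (underside as it lies). x along its long side, y across, z out of its back (up); the lens faces -z. From the underside up: lens 150 x 72 mm, 0 to 16 mm (red, orange, white sections, white at +x); chromed bezel 158 x 80 mm, 16 to 22 mm; grey housing 128 x 46 mm, 22 to 56 mm; holders on top
- lamp_grip (a point): middle of the lamp's housing, 45 mm above the centre of the lens face, axes of the lamp; grip the housing here across its 46 mm (y). Beside it the bezel sticks out 17 mm at each side, up to 22 mm above the lens face; above it the space between the two holders is free. Two steel studs of 6 mm stand at x = +59 and -59 mm, up to 68 mm above the lens face
- holder_a_top (a point): middle of the top of the black bulb holder at x = +36 mm of the lamp, the point to press: a bar 10 mm (along lamp x) x 26 mm x 12 mm high on a round flange of 29 mm, over a grey collar of 34 mm whose top is 60 mm above the lens face. It stands 76 mm above the lens face when home, more when proud
- holder_b_top (a point): the same for the bulb holder at x = -36 mm of the lamp
- holder_a (a joint): how far holder a stands proud (m): 0 is fully home, flange on its collar; at the start 0.003 to 0.008. It slides straight down into the lamp against about 6 N of friction, does not spring back and stays where it is left
- holder_b (a joint): the same for holder b
- cam_glass (a point): middle of the front glass of the inspection camera: grey and black, 72 mm across its ring light, on a fixed 96 mm round foot beyond the lamps. z: out of the glass along its line of sight, leaning 17 to 37 degrees from straight up, roughly towards the robot; y: level, across its picture. The glass is about 0.11 m above the table; it tilts on a stiff pin 55 mm below the glass
- felt_a: felt rest under the oblong lamp, 190 x 110 x 8 mm, fixed; origin centre of its underside, x along its length
- round_lamp: bystander: round lamp 94 mm across and 72 mm high, lens down on the other felt rest; its one holder is home. Origin: centre of its underside
- compound_bar: bystander: brown bar of polishing compound, 150 (x) x 45 x 35 mm, lying between the two felt rests; origin centre of its underside
- sisal_mop: bystander: yellow polishing wheel lying flat, 100 mm across, 25 mm high; origin centre of its underside
- cotton_mop: bystander: white polishing wheel lying flat, 120 mm across, 45 mm high; origin centre of its underside
- paste_jar: bystander: white jar of polish with a metal lid, 68 mm across, 55 mm high; origin centre of its underside
- steel_bowl: bystander: steel bowl 100 mm across, 45 mm high; origin centre of its underside
- mop_spindle: bystander: steel spindle 126 mm long, 22 mm thick, lying flat; origin under its middle, x along it
- felt_bob: bystander: pointed grey felt bob 40 mm across, 45 mm high, standing; origin centre of its underside
Things that resemble listed ones, but are neither listed nor needed, are in the scene too. Leave any blue look-alike of the rear_lamp alone.

How it is judged:
On the way, in this order (a step that is already met when the one before it is completed fails the run):
1. both bulb holders are fully home, with the lamp still lying on its felt (value of joint each of holder_a, holder_b below 0.0015 m and height (world z) of rear_lamp below 0.015 m and angle between rear_lamp's own z axis and vertical below 0.1 rad), for 0.2 s.
2. the lamp is lifted in the fingers (height (world z) of rear_lamp above 0.06 m and contact force between the fingers and rear_lamp above 2 N), for 0.2 s.
At the end, for the whole second after the job is handed in: the lamp is held still in the fingers, holders home (1.5 mm); its lens face is 125 to 175 mm before the camera's glass, its middle within 20 mm of the line of sight in x and y, square to it and its long side level within 10 degrees; bystanders moved under 20 mm, the glass under 10 mm (value of joint each of holder_a, holder_b below 0.0015 m and z of rear_lamp in the frame of cam_glass between 0.125 and 0.175 m and x of rear_lamp in the frame of cam_glass between -0.02 and 0.02 m and y of rear_lamp in the frame of cam_glass between -0.02 and 0.02 m and z of each of holder_a_top, holder_b_top in the frame of cam_glass above 0.175 m and angle between the z axis of rear_lamp and the z axis of cam_glass, either way round below 0.17 rad and angle between the x axis of rear_lamp and the y axis of cam_glass, either way round below 0.17 rad and height (world z) of rear_lamp above 0.17 m and contact force between the fingers and rear_lamp above 2 N and linear speed of rear_lamp below 0.02 m/s and angular speed of rear_lamp below 0.15 rad/s and distance of each of round_lamp, compound_bar, sisal_mop, cotton_mop, paste_jar, steel_bowl, mop_spindle, felt_bob from where it was at the start of the episode below 0.02 m and distance of cam_glass from where it was at the start of the episode below 0.01 m); the arm keeps its last pose, push and grip.
It fails at once if a bystander is shifted by more than 20 mm (distance of any of round_lamp, compound_bar, sisal_mop, cotton_mop, paste_jar, steel_bowl, mop_spindle, felt_bob from where it was at the start of the episode above 0.02 m).
It fails at once if the camera is knocked out of its aim (distance of cam_glass from where it was at the start of the episode above 0.01 m).
It also fails if it takes over 48 s, if anything falls off the work surface, if the arm or the gripper's body presses on something with over 40 N, if the wrist force passes 120 N, or if a joint passes its speed limit or range.

## Working session

There is one attempt and no reset: what is moved stays moved. The work goes in short steps, Python scripts to look and compute and a tool call to move; the robot and the scene stay as the last step left them, time stands still between calls to the robot, and variables do not carry over. Pictures are saved under pics/ and viewed, at most 10 in all, crops included, and the job is handed in when it is done.

Besides the shell and the picture viewer there is one more tool, called by a JSON object that holds its "fn" and its "kwargs", one argument or row to a line. move_arm: Moves the arm, as the interface text tells. Its arguments: {"type":"object","properties":{"increments":{"type":"array"}},"required":["increments"]}

```bash
mkdir -p pics; ls
python3 - <<'E'
from plant import manip
import cv2,pickle
for n in("scene","top"):
    f=manip.grab_frame(n); pickle.dump(f,open(n+".pkl","wb")); cv2.imwrite(f"pics/{n}0.png",f["image"])
    print(n,f["fov_y"],f["cx"],f["cy"],f["eye"],f["rotation"])
print(manip.state())
E
```

```text
pics
scene 55.80050578489482 327.84878423684177 237.97648374553367 [0.91742098 0.65020605 0.6967409 ] [-0.11384895  0.24487294  0.86642673 -0.41997665]
top 50.649795975698275 316.28035223825447 240.15789686599373 [ 0.32673114 -0.0231617   1.40497582] [-0.06151418  0.7059706  -0.7038829   0.04868653]
{'time': 0.1, 'joint_pos': array([-1.44699589e+00,  5.33123656e-02,  1.61417991e+00, -2.44180238e-05,
        1.47598425e+00, -1.19047036e-01]), 'joint_vel': array([ 8.55821181e-05, -2.93510017e-03, -3.94990892e-03,  6.35412048e-04,
       -1.42683610e-03, -9.90881915e-04]), 'joint_efforts': array([ 1.37219122e-04, -3.94906676e+01, -3.71362710e+01, -1.06962116e-04,
        3.93992013e-03, -6.25067955e-06]), 'tool_pos': array([ 0.15018654, -0.60609968,  0.23015873]), 'tool_rot': array([-9.41907895e-04,  9.92636609e-01,  1.21126690e-01, -1.43917565e-05]), 'contact_force': array([ 0.74851585,  0.22063184, -0.28359466]), 'ft_torque': array([ 0.07095191,  0.06069907, -0.01627187]), 'grasp_force': 0.0, 'gripper_width': 1.0049047276312622}
```

View pics/top0.png

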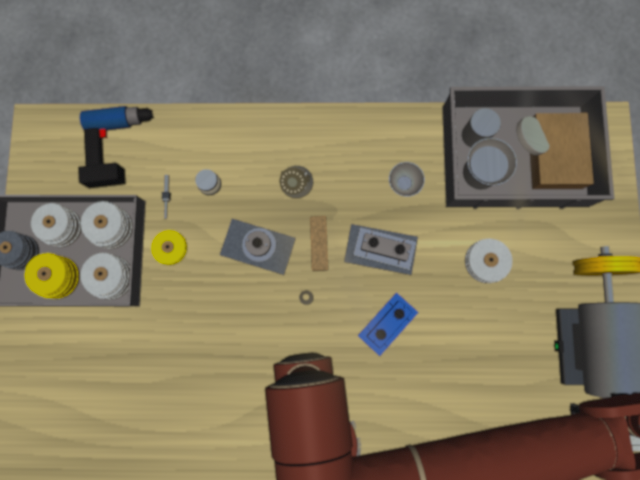

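View pics/scene0.png

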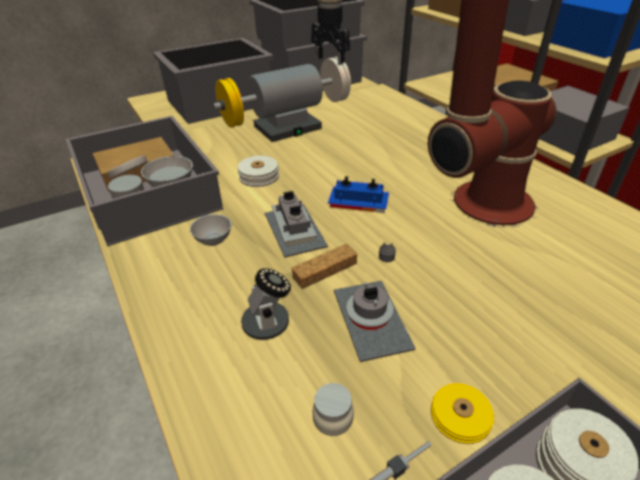

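The top view shows the robot at the bottom, with +x up and +y left. These are the objects that matter:
- **Oblong lamp:** grey, on its felt at about (381,250), with black holders at (373,242) and (400,249).
- **Look-alike:** the blue one at (388,323), which I leave alone.
- **Round lamp:** at (258,243).
- **Inspection camera:** at (296,181) in top and (268,295) in scene.

I'll confirm the lamp and camera in one enlarged composite.

```bash
cat > h.py <<'E'
import numpy as np,cv2,pickle
from scipy.spatial.transform import Rotation as R
def rot(q): return R.from_quat(np.asarray(q)[[1,2,3,0]]).as_matrix()
def cam(f,s=None):
    F=240/np.tan(np.radians(f["fov_y"])/2)
    if "eye" in f: e=np.array(f["eye"]);M=np.array(f["rotation"]);M=M if M.shape==(3,3) else rot(M)
    else:
        T=np.array(f["T_tool_cam"]);W=rot(s["tool_rot"]);e=W@T[:3,3]+s["tool_pos"];M=W@T[:3,:3]
    return F,f["cx"],f["cy"],e,M
def ray(c,p):
    d=c[4]@np.array([(p[0]-c[1])/c[0],(p[1]-c[2])/c[0],1.]);return c[3],d/np.linalg.norm(d)
def plane(c,p,z):
    e,d=ray(c,p);return e+d*(z-e[2])/d[2]
def proj(c,P):
    q=c[4].T@(np.asarray(P)-c[3]);return np.array([c[1]+c[0]*q[0]/q[2],c[2]+c[0]*q[1]/q[2]])
def tri(*cp):
    A=np.zeros((3,3));b=np.zeros(3)
    for c,p in cp:
        e,d=ray(c,p);Q=np.eye(3)-np.outer(d,d);A+=Q;b+=Q@e
    X=np.linalg.solve(A,b);return X,[np.round(proj(c,X)-p,1) for c,p in cp]
E
python3 - <<'E'
from h import *
t=pickle.load(open("top.pkl","rb"));s=pickle.load(open("scene.pkl","rb"));ct,cs=cam(t),cam(s)
for n,p,z in(("h1",(373,242),.084),("h2",(400,249),.084),("camtop",(296,181),.1),("blue",(388,323),.06),("base?",(310,480),0)):print(n,plane(ct,p,z).round(3))
print(tri((ct,(293,181)),(cs,(273,282))))
a=cv2.resize(t["image"][150:300,220:420],None,fx=4,fy=4,interpolation=3)[:, :800]
cv2.imwrite("pics/c1.png",np.vstack([cv2.resize(a,(400,300)),]) )
l=cv2.resize(t["image"][210:280,335:425],(400,300),interpolation=3);c=cv2.resize(t["image"][155:207,260:330],(400,300),interpolation=3)
l2=cv2.resize(s["image"][180:260,245:345],(400,300),interpolation=3);c2=cv2.resize(s["image"][258:345,220:320],(400,300),interpolation=3)
cv2.imwrite("pics/c1.png",np.vstack([np.hstack([l,c]),np.hstack([l2,c2])]))
E
```

```text
h1 [ 0.53  -0.148  0.084]
h2 [ 0.511 -0.218  0.084]
camtop [0.691 0.056 0.1  ]
blue [ 0.32  -0.186  0.06 ]
base? [-0.086  0.017  0.   ]
(array([0.68944855, 0.06423219, 0.1009119 ]), [array([-0.3,  0.5]), array([-0.7, -0.1])])
```

View pics/c1.png

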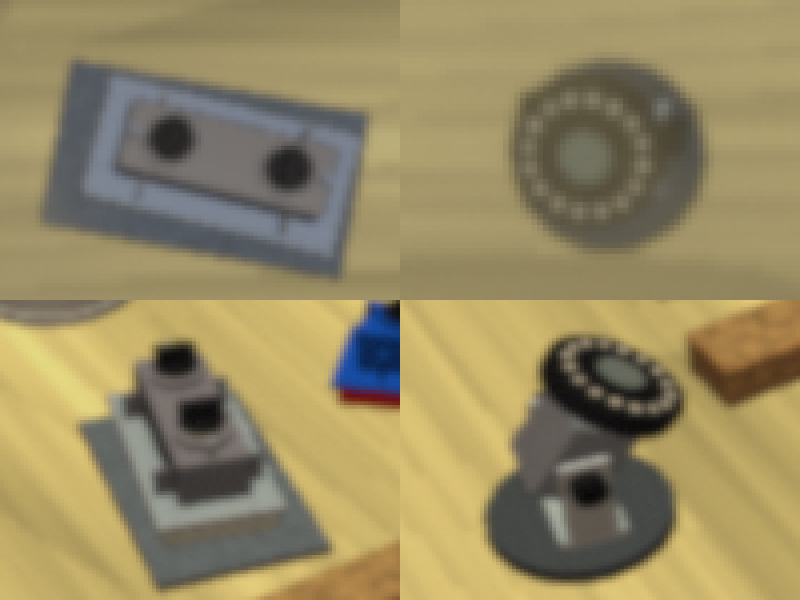

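The crop confirms it. On the left is the grey oblong lamp on its felt, with chrome bezel and two black holders 72 mm apart. On the right is the tilted ring-light camera, with its glass at about (292,182) in top and (275,279) in scene. Next I bring the wrist above the lamp.

```bash
cat >> h.py <<'E'
def plan(tp,yaw,n,s=None,nd=0):
    """rows to bring the TCP to tp and tool x to world angle yaw (tool down or tilted: spin only)"""
    from plant import manip
    s=s or manip.state();p=np.array(s["tool_pos"]);W=rot(s["tool_rot"])
    a=W.T@np.array([np.cos(yaw),np.sin(yaw),0]);sp=np.arctan2(a[1],a[0])
    rows=[]
    for i in range(n):
        d=W.T@(np.array(tp)-p)*1000/(n-i);d=np.round(d,nd);w=np.round(sp/(n-i),2)
        p=p+W@d/1000;W=W@R.from_euler("z",w).as_matrix();sp-=w;rows.append([*d,w])
    for r in rows:print([float(x) for x in r])
    print("end",p.round(4),"tool x yaw",np.arctan2(W[1,0],W[0,0]).round(3))
E
python3 - <<'E'
from h import *
from plant import manip
s=manip.state();f=manip.grab_frame("wrist");print(f["fov_y"],np.round(f["T_tool_cam"],3).tolist())
plan([.50,-.20,.26],np.arctan2(.965,.262),16)
E
```

```text
68.0049096218096 [[0.0, -0.953, -0.304, 0.079], [1.0, -0.0, 0.001, -0.0], [-0.001, -0.304, 0.953, -0.142], [0.0, 0.0, 0.0, 1.0]]
[27.0, -19.0, -2.0, -0.07]
[29.0, -17.0, -2.0, -0.07]
[30.0, -15.0, -2.0, -0.07]
[31.0, -13.0, -2.0, -0.07]
[32.0, -11.0, -2.0, -0.07]
[32.0, -9.0, -2.0, -0.06]
[33.0, -7.0, -2.0, -0.07]
[33.0, -5.0, -2.0, -0.06]
[33.0, -3.0, -2.0, -0.07]
[34.0, -0.0, -2.0, -0.06]
[33.0, 2.0, -2.0, -0.07]
[33.0, 4.0, -1.0, -0.06]
[33.0, 6.0, -2.0, -0.07]
[33.0, 8.0, -1.0, -0.06]
[32.0, 10.0, -2.0, -0.07]
[31.0, 13.0, -1.0, -0.06]
end [ 0.5003 -0.2003  0.2599] tool x yaw 1.303
```

{"fn": "move_arm", "kwargs": {
  "increments": [27,-19,-2,-0.07,0,29,-17,-2,-0.07,0,30,-15,-2,-0.07,0,31,-13,-2,-0.07,0,32,-11,-2,-0.07,0,32,-9,-2,-0.06,0,33,-7,-2,-0.07,0,33,-5,-2,-0.06,0]
}}

```text
time: 0.82
tool_pos: [0.3265, -0.4026, 0.2471]
tool_rot: [-0.0, 0.924, 0.383, 0.0]
contact_force: [0.6, -0.1, -0.5]
gripper_width: -0.003
grasp_force: 0.0
```

{"fn": "move_arm", "kwargs": {
  "increments": [33,-3,-2,-0.07,0,34,0,-2,-0.06,0,33,2,-2,-0.07,0,33,4,-1,-0.06,0,33,6,-2,-0.07,0,33,8,-1,-0.06,0,32,10,-2,-0.07,0,31,13,-1,-0.06,0]
}}

```text
time: 1.48
tool_pos: [0.5011, -0.1991, 0.2603]
tool_rot: [-0.0, 0.794, 0.608, -0.0]
contact_force: [0.2, -0.4, -0.2]
gripper_width: -0.0
grasp_force: 0.0
```

Run:
```python
from h import *
from plant import manip
s=manip.state();f=manip.grab_frame("wrist");pickle.dump((s,f),open("w1.pkl","wb"));cv2.imwrite("pics/w1.png",f["image"])
print(s["time"],s["tool_pos"],rot(s["tool_rot"]).round(3).tolist(),s["contact_force"])
f=manip.grab_frame("top");pickle.dump(f,open("top1.pkl","wb"))
```

```text
1.4833 [ 0.50105772 -0.19914673  0.26028015] [[0.262, 0.965, -0.0], [0.965, -0.262, -0.0], [-0.0, -0.0, -1.0]] [ 0.18958366 -0.41863738 -0.1665235 ]
```

View pics/w1.png

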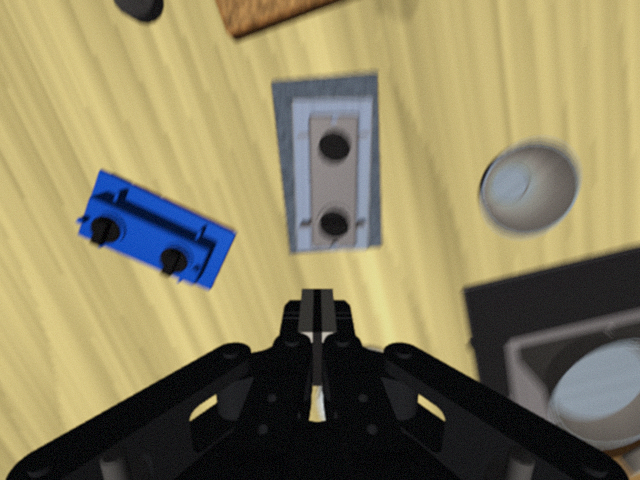

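The wrist view shows the lamp ahead of the fingers, with holders at about (334,145) and (334,222), bezel x 293–378 and felt around it. Next I measure the bezel rectangle and the holder centroids.

```bash
cat > meas.py <<'E'
from h import *
import sys
s,f=pickle.load(open(sys.argv[1],"rb"));c=cam(f,s);im=f["image"]
x0,y0,x1,y1=map(int,sys.argv[2:6])
m=np.zeros(im.shape[:2],np.uint8);m[y0:y1,x0:x1]=1
hsv=cv2.cvtColor(im,cv2.COLOR_BGR2HSV)
def blobs(k,lo,hi):
    n,l,st,ce=cv2.connectedComponentsWithStats((k*m).astype(np.uint8));return [(l==i,st[i],ce[i]) for i in range(1,n) if lo<st[i][4]<hi]
for b,st,ce in blobs(im.max(2)<45,200,4000):
    (u,v),r=cv2.minEnclosingCircle(np.argwhere(b)[:,::-1].astype(np.float32));print("holder",ce.round(1),st[2:5],plane(c,ce,.078).round(4),"top",plane(c,ce,.088).round(4))
k=(im[...,0].astype(int)>im[...,2]+8)&(im.min(2)>115)
k=cv2.morphologyEx(k.astype(np.uint8),cv2.MORPH_OPEN,np.ones((3,3)))
q=np.argwhere(k*m>0)[:,::-1]
r=cv2.minAreaRect(cv2.convexHull(q.astype(np.float32)));print("bezel px",r)
P=np.array([plane(c,p,.030)[:2] for p in cv2.convexHull(q.astype(np.int32))[:,0]],np.float32)
r=cv2.minAreaRect(P);print("bezel m",np.round(r[0],4),np.round(r[1],4),r[2])
k=(im[...,0].astype(int)<im[...,2]-2)&(im.max(2)<170)&(hsv[...,1]<70)|(im.max(2)<45)
for b,st,ce in blobs(cv2.morphologyEx(k.astype(np.uint8),cv2.MORPH_OPEN,np.ones((5,5))),2000,20000):
    P=np.array([plane(c,p,.064)[:2] for p in cv2.convexHull(np.argwhere(b)[:,::-1].astype(np.int32))[:,0]],np.float32)
    r=cv2.minAreaRect(P);print("housing m",np.round(r[0],4),np.round(r[1],4),r[2])
E
python3 meas.py w1.pkl 270 70 385 258
```

```text
holder [334.  146.5] [ 29  25 538] [ 0.5322 -0.1459  0.078 ] top [ 0.5319 -0.1452  0.088 ]
holder [333.7 223.8] [ 26  22 443] [ 0.5145 -0.2145  0.078 ] top [ 0.5147 -0.2117  0.088 ]
bezel px ((331.5, 174.0), (152.0, 79.0), 90.0)
bezel m [ 0.5231 -0.1801] [0.1571 0.0799] 75.67708587646484
housing m [ 0.5234 -0.1806] [0.1195 0.0423] 75.89393615722656
```

```bash
python3 -c "
from h import *
plan([.5142,-.2150,.110],1.321,5)"
```

```text
[-3.0, 3.0, 30.0, -0.0]
[-3.0, 3.0, 30.0, -0.0]
[-3.0, 3.0, 30.0, -0.0]
[-3.0, 3.0, 30.0, -0.01]
[-2.0, 4.0, 30.0, -0.0]
end [ 0.5143 -0.2148  0.1102] tool x yaw 1.319
```

{"fn": "move_arm", "kwargs": {
  "increments": [-3,3,30,0,0,-3,3,30,0,0,-3,3,30,0,0,-3,3,30,-0.01,0,-2,4,30,0,0,0,0,10,0,0,0,0,6,0,0,0,0,0,0,0]
}}

```text
time: 2.25
tool_pos: [0.5113, -0.2183, 0.0934]
tool_rot: [-0.001, 0.792, 0.61, -0.0]
contact_force: [0.2, 0.2, 0.4]
gripper_width: 0.001
grasp_force: 0.0
```

{"fn": "move_arm", "kwargs": {
  "increments": [0,0,3,0,0,0,0,3,0,0,0,0,2,0,0,0,0,1,0,0,0,0,0,0,0]
}}

```text
time: 2.67
tool_pos: [0.5131, -0.219, 0.0871]
tool_rot: [0.001, 0.792, 0.61, 0.0]
contact_force: [-0.6, -0.8, 4.8]
gripper_width: -0.0
grasp_force: 2.3
```

{"fn": "move_arm", "kwargs": {
  "increments": [0,0,1,0,0,0,0,1,0,0,0,0,1,0,0,0,0,0,0,0]
}}

```text
time: 3.0
tool_pos: [0.5131, -0.219, 0.084]
tool_rot: [0.001, 0.792, 0.61, 0.0]
contact_force: [-0.4, 0.4, 5.3]
gripper_width: -0.0
grasp_force: 2.4
```

{"fn": "move_arm", "kwargs": {
  "increments": [0,0,1,0,0,0,0,1,0,0,0,0,0,0,0]
}}

```text
time: 3.25
tool_pos: [0.5132, -0.2191, 0.0839]
tool_rot: [0.001, 0.792, 0.61, 0.0]
contact_force: [-4.9, 3.2, 14.5]
gripper_width: 0.005
grasp_force: 7.2
```

{"fn": "move_arm", "kwargs": {
  "increments": [0,0,1,0,0,0,0,1,0,0,0,0,0,0,0]
}}

```text
time: 3.5
tool_pos: [0.5135, -0.2192, 0.0838]
tool_rot: [0.001, 0.792, 0.61, 0.0]
contact_force: [-10.0, 5.2, 23.0]
gripper_width: -0.003
grasp_force: 11.9
```

{"fn": "move_arm", "kwargs": {
  "increments": [0,0,-15,0,0,0,0,-15,0,0,0,0,0,0,0]
}}

```text
time: 3.75
tool_pos: [0.5141, -0.2196, 0.112]
tool_rot: [0.003, 0.792, 0.61, 0.001]
contact_force: [0.3, -1.5, -0.6]
gripper_width: 0.001
grasp_force: 0.0
```

```bash
python3 -c "
from h import *
plan([.5320,-.1452,.1],1.321,3)"
```

```text
[25.0, -1.0, 4.0, -0.0]
[26.0, -0.0, 4.0, -0.0]
[25.0, -1.0, 4.0, -0.01]
end [ 0.5316 -0.1456  0.0999] tool x yaw 1.323
```

{"fn": "move_arm", "kwargs": {
  "increments": [25,-1,3,0,0,26,0,3,0,0,25,-1,3,0,0,0,0,6,0,0,0,0,5,0,0,0,0,0,0,0]
}}

```text
time: 4.25
tool_pos: [0.5293, -0.1442, 0.0872]
tool_rot: [-0.001, 0.792, 0.61, -0.0]
contact_force: [0.0, 0.7, 1.1]
gripper_width: 0.001
grasp_force: 0.0
```

{"fn": "move_arm", "kwargs": {
  "increments": [0,0,2,0,0,0,0,2,0,0,0,0,2,0,0,0,0,2,0,0,0,0,0,0,0]
}}

```text
time: 4.67
tool_pos: [0.5298, -0.145, 0.0838]
tool_rot: [-0.001, 0.793, 0.61, -0.0]
contact_force: [-9.1, 6.3, 21.2]
gripper_width: -0.001
grasp_force: 10.3
```

{"fn": "move_arm", "kwargs": {
  "increments": [0,0,1,0,0,0,0,1,0,0,0,0,1,0,0,0,0,0,0,0]
}}

```text
time: 5.0
tool_pos: [0.5304, -0.1451, 0.0838]
tool_rot: [-0.001, 0.793, 0.61, 0.0]
contact_force: [-15.7, 9.8, 35.4]
gripper_width: 0.0
grasp_force: 17.1
```

{"fn": "move_arm", "kwargs": {
  "increments": [-10,0,-30,0,1,-15,0,-35,0,1,-15,0,-35,0,1,-15,0,-30,0,1,-15,0,0,0,1,0,0,0,0,1]
}}

```text
time: 5.5
tool_pos: [0.5121, -0.2161, 0.2104]
tool_rot: [0.003, 0.793, 0.609, 0.0]
contact_force: [0.7, 0.3, -0.2]
gripper_width: 0.846
grasp_force: 0.0
```

Run:
```python
from h import *
from plant import manip
s=manip.state();f=manip.grab_frame("wrist");pickle.dump((s,f),open("w2.pkl","wb"))
print(s["time"],s["tool_pos"])
c=cam(f,s);print(proj(c,[.523,-.18,.03]))
P=[proj(c,np.r_[np.array([.523,-.18])+R.from_euler("z",75.7,degrees=True).as_matrix()[:2,:2]@[a,b],.01]) for a in(-.085,.085) for b in(-.05,.05)]
a=np.array(P);print(a.round())
```

```text
5.5 [ 0.51211133 -0.21609317  0.21035507]
[315.97135683 171.09245706]
[[366. 252.]
 [268. 253.]
 [372.  70.]
 [258.  71.]]
```

```bash
python3 meas.py w2.pkl 255 60 385 262; python3 -c "
from h import *
plan([.523,-.180,.085],1.321,4)"
```

```text
holder [314.1 134.8] [  36   37 1009] [ 0.53   -0.1479  0.078 ] top [ 0.5301 -0.1476  0.088 ]
holder [314.8 225.5] [ 33  32 822] [ 0.5123 -0.2155  0.078 ] top [ 0.513  -0.2127  0.088 ]
bezel px ((314.0, 169.0), (174.0, 92.0), 90.0)
bezel m [ 0.5207 -0.1834] [0.1551 0.0778] 75.29305267333984
housing m [ 0.5209 -0.1824] [0.1237 0.0428] 75.38291931152344
[9.0, 1.0, 31.0, -0.0]
[9.0, 0.0, 31.0, -0.0]
[9.0, 1.0, 30.0, -0.01]
[9.0, 0.0, 31.0, -0.0]
end [ 0.5227 -0.1801  0.0849] tool x yaw 1.319
```

{"fn": "move_arm", "kwargs": {
  "increments": [9,0,31,0,1,9,0,31,0,1,9,0,31,0,1,8,0,31,0,1,0,0,0,0,1,0,0,0,0,1]
}}

```text
time: 6.05
tool_pos: [0.5181, -0.1768, 0.0799]
tool_rot: [-0.003, 0.792, 0.611, -0.002]
contact_force: [0.2, -0.2, 0.7]
gripper_width: 0.999
grasp_force: 0.0
```

```bash
python3 -c "
from h import *
plan([.521,-.182,.032],1.318,4)"
```

```text
[-1.0, 1.0, 12.0, -0.0]
[-1.0, 1.0, 12.0, -0.0]
[-1.0, 1.0, 12.0, -0.0]
[-1.0, 1.0, 12.0, -0.0]
end [ 0.5207 -0.1816  0.0319] tool x yaw 1.314
```

{"fn": "move_arm", "kwargs": {
  "increments": [-1,1,12,0,1,-1,1,12,0,1,-1,1,12,0,1,-1,1,8,0,1,0,0,0,0,1,0,0,0,0,1]
}}

```text
time: 6.55
tool_pos: [0.5231, -0.1833, 0.0387]
tool_rot: [-0.001, 0.792, 0.61, -0.0]
contact_force: [0.5, -1.6, 0.6]
gripper_width: 1.001
grasp_force: 0.0
```

{"fn": "move_arm", "kwargs": {
  "increments": [0,0,6,0,1,0,0,0,0,1,0,0,0,0,0.4,0,0,0,0,0.2,0,0,0,0,0,0,0,0,0,0,0,0,0,0,0,0,0,0,0,0]
}}

```text
time: 7.22
tool_pos: [0.5238, -0.1833, 0.0339]
tool_rot: [0.0, 0.792, 0.61, 0.0]
contact_force: [-0.0, -0.1, 2.7]
gripper_width: 0.528
grasp_force: 64.2
```

{"fn": "move_arm", "kwargs": {
  "increments": [0,0,0,0,0,0,0,0,0,0,0,0,0,0,0]
}}

```text
time: 7.47
tool_pos: [0.5238, -0.1833, 0.0339]
tool_rot: [0.0, 0.792, 0.61, 0.0]
contact_force: [-0.9, 0.4, 4.5]
gripper_width: 0.526
grasp_force: 64.6
```

{"fn": "move_arm", "kwargs": {
  "increments": [0,0,-15,0,0,0,0,-30,0,0,0,0,-35,0,0,0,0,-35,0,0,0,0,-30,0,0,0,0,-15,0,0,0,0,0,0,0]
}}

```text
time: 8.05
tool_pos: [0.5253, -0.1841, 0.1971]
tool_rot: [0.003, 0.792, 0.61, 0.002]
contact_force: [0.9, -0.8, -3.5]
gripper_width: 0.532
grasp_force: 63.9
```

Run:
```python
from h import *
from plant import manip
s=manip.state();print(s["time"],s["tool_pos"],s["joint_pos"].round(3),s["gripper_width"],s["grasp_force"])
for n in("wrist","top","scene"):
    f=manip.grab_frame(n);pickle.dump((s,f),open(n+"3.pkl","wb"))
# ellipses of ring light disc in top and scene views, upsampled
w=pickle.load(open("wrist3.pkl","rb"))[1]["image"]
t=cv2.resize(pickle.load(open("top.pkl","rb"))["image"][155:207,260:330],None,fx=6,fy=6,interpolation=3)
sc=cv2.resize(pickle.load(open("scene.pkl","rb"))["image"][258:345,225:315],None,fx=4,fy=4,interpolation=3)
print(t.shape,sc.shape)
o=np.zeros((600,800,3),np.uint8);o[:312,:400]=t[:,:400];o[:348,420:780]=sc
o[350:590,0:320]=cv2.resize(w,(320,240));cv2.imwrite("pics/c3.png",o)
```

```text
8.05 [ 0.52528772 -0.18408923  0.19710179] [-0.471 -0.092  1.813  0.     1.413 -0.213] 0.5321332833613023 63.88808727264404
(312, 420, 3) (348, 360, 3)
```

View pics/c3.png

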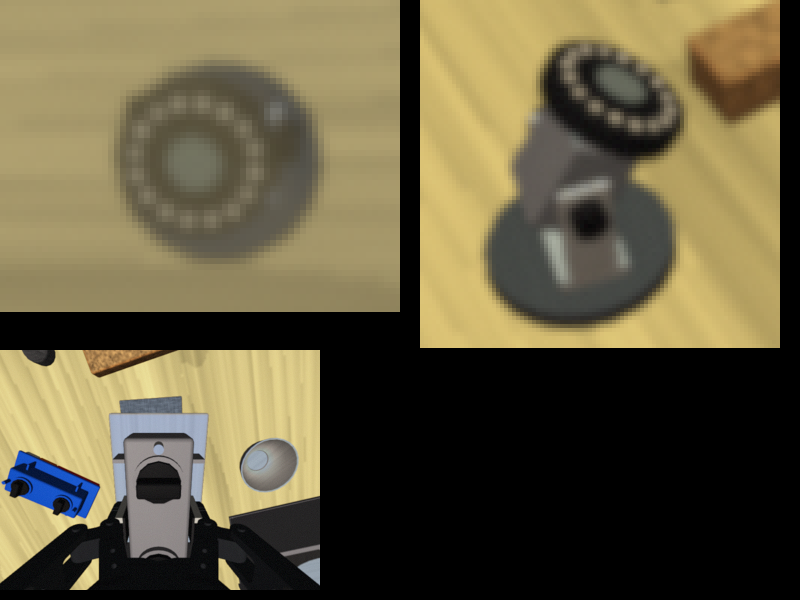

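The lamp is held squarely. In the crops the glass centre is at top (292.5,182) and scene (275,279), and the foot centre at top (296.4,181.8) and scene (265,321).

Run:
```python
from h import *
ct=cam(pickle.load(open("top.pkl","rb")));cs=cam(pickle.load(open("scene.pkl","rb")))
g,e=tri((ct,(292.5,182)),(cs,(275,279)));print("glass",g.round(4),e)
for z in(.005,.012):print("foot",z,plane(ct,(296.4,181.8),z).round(4),plane(cs,(265,321),z).round(4))
plan([.60,-.09,.27],1.321,5)
s,f=pickle.load(open("wrist3.pkl","rb"));
W=rot(s["tool_rot"])
for T in([.60,-.09,.27],[.63,-.10,.27],[.6,-.12,.25]):
    s2=dict(s,tool_pos=np.array(T));print(T,proj(cam(f,s2),g).round())
```

```text
glass [0.685  0.0651 0.1072] [array([-0.3,  0.4]), array([-0.7, -0.1])]
foot 0.005 [0.7151 0.0602 0.005 ] [0.7142 0.0637 0.005 ]
foot 0.012 [0.7132 0.0598 0.012 ] [0.7163 0.0696 0.012 ]
[22.0, 10.0, -16.0, -0.0]
[22.0, 10.0, -16.0, -0.0]
[22.0, 10.0, -16.0, -0.0]
[22.0, 11.0, -16.0, -0.0]
[21.0, 10.0, -16.0, -0.01]
end [ 0.5995 -0.0903  0.2702] tool x yaw 1.323
[0.6, -0.09, 0.27] [372.  -9.]
[0.63, -0.1, 0.27] [329. -13.]
[0.6, -0.12, 0.25] [367. -72.]
```

Run:
```python
from h import *
s,f=pickle.load(open("wrist3.pkl","rb"));g=[.685,.065,.107]
for T in([.62,-.06,.32],[.64,-.05,.35],[.62,-.05,.38]):
    s2=dict(s,tool_pos=np.array(T));print(T,proj(cam(f,s2),g).round())
plan([.63,-.05,.35],1.4,8)
```

```text
[0.62, -0.06, 0.32] [348.  55.]
[0.64, -0.05, 0.35] [328.  77.]
[0.62, -0.05, 0.38] [345.  75.]
[19.0, 9.0, -20.0, -0.01]
[19.0, 9.0, -20.0, -0.01]
[19.0, 9.0, -20.0, -0.01]
[19.0, 9.0, -20.0, -0.01]
[19.0, 10.0, -20.0, -0.01]
[20.0, 10.0, -20.0, -0.01]
[19.0, 10.0, -20.0, -0.01]
[19.0, 9.0, -20.0, -0.02]
end [ 0.6297 -0.0502  0.3501] tool x yaw 1.403
```

{"fn": "move_arm", "kwargs": {
  "increments": [19,9,-20,-0.01,0,19,9,-20,-0.01,0,19,9,-20,-0.01,0,19,9,-20,-0.01,0,19,10,-20,-0.01,0,20,10,-20,-0.01,0,19,10,-20,-0.01,0,19,9,-20,-0.02,0]
}}

```text
time: 8.87
tool_pos: [0.6302, -0.0495, 0.3497]
tool_rot: [-0.003, 0.764, 0.646, -0.002]
contact_force: [0.7, -0.5, -3.0]
gripper_width: 0.528
grasp_force: 63.5
```

{"fn": "move_arm", "kwargs": {
  "increments": [0,0,0,0,0,0,0,0,0,0,0,0,0,0,0]
}}

```text
time: 9.12
tool_pos: [0.6295, -0.0507, 0.3495]
tool_rot: [-0.002, 0.764, 0.645, -0.002]
contact_force: [-0.4, -0.6, -4.0]
gripper_width: 0.526
grasp_force: 63.9
```

Run:
```python
from h import *
from plant import manip
s=manip.state();f=manip.grab_frame("wrist");pickle.dump((s,f),open("w4.pkl","wb"))
g=proj(cam(f,s),[.685,.065,.107]);print(s["time"],s["tool_pos"],g)
x,y=map(int,g);x-=60;y=max(0,y-60);print("crop",x,y)
cv2.imwrite("pics/c4.png",cv2.resize(f["image"][y:y+120,x:x+140],(700,600),interpolation=3))
```

```text
9.1167 [ 0.629485   -0.05069066  0.34948648] [352.92827032  76.19052391]
crop 292 16
```

View pics/c4.png

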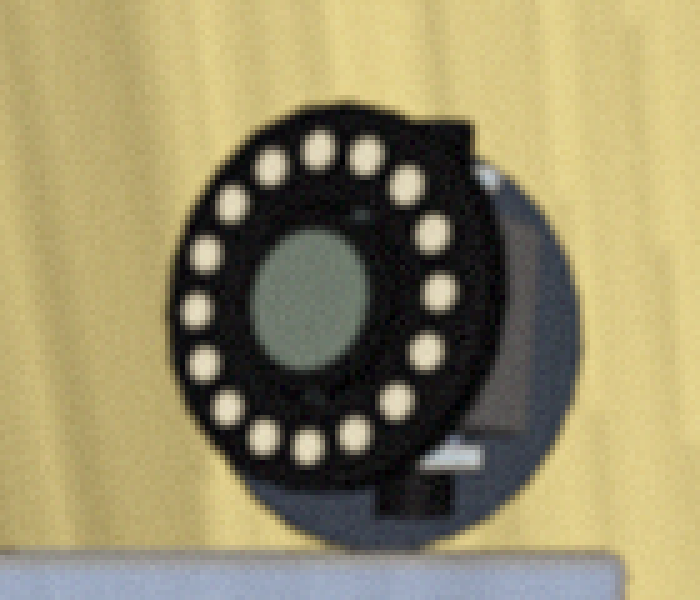

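The crop shows the ring light with 16 LEDs centred near crop (318,298). That gives a planar PnP for the camera's axis.

```bash
cat > ring.py <<'E'
from h import *
s,f=pickle.load(open("w4.pkl","rb"));c=cam(f,s)
sub=cv2.resize(f["image"][16:136,292:432],None,fx=5,fy=5,interpolation=3)
g=cv2.cvtColor(sub,cv2.COLOR_BGR2HSV);k=((g[...,2]>170)&(sub[...,0]>150)).astype(np.uint8);k[480:]=0
n,l,st,ce=cv2.connectedComponentsWithStats(k)
L=[ce[i] for i in range(1,n) if 300<st[i][4]<3000 and np.hypot(ce[i][0]-318,ce[i][1]-298)<165];L=np.array(L);print(len(L))
L=L[np.argsort(np.arctan2(L[:,1]-298,L[:,0]-318))]
px=(L+.5)/5-.5+[292,16]
K=np.array([[c[0],0,c[1]],[0,c[0],c[2]],[0,0,1]])
th=np.arange(len(px))*2*np.pi/len(px);r=.0277
O=np.c_[r*np.cos(th),-r*np.sin(th),0*th]   # z towards viewer
n,rv,tv,err=cv2.solvePnPGeneric(O[:,[0,1,2]],px,K,None,flags=cv2.SOLVEPNP_IPPE)
for R_,t,e in zip(rv,tv,err):
    M=c[4]@cv2.Rodrigues(R_)[0];z=M[:,2]; z=z*np.sign(z[2]);print("pos",(c[4]@t[:,0]+c[3]).round(4),"axis",z.round(3),"lean",np.degrees(np.arccos(z[2])).round(1),"err",e)
E
python3 ring.py
```

```text
16
pos [0.6875 0.0662 0.0954] axis [-0.531  0.093  0.843] lean 32.6 err [0.10748724]
pos [0.6882 0.0658 0.0961] axis [ 0.34  -0.269  0.901] lean 25.7 err [0.64617547]
```

The axis is (-0.531, 0.093, 0.843), a 32.6° lean, which agrees with the foot-to-glass offset. The target TCP is about (0.592, 0.082, 0.256), with tool z along (0.531, -0.093, -0.843). Rows can't tilt the tool directly, so I extend radially to the reach limit, where the arm may give up orientation, and watch what it does.

{"fn": "move_arm", "kwargs": {
  "increments": [2,30,0,0,0,2,40,0,0,0,2,40,0,0,0,2,40,0,0,0,2,40,0,0,0,2,40,0,0,0,2,40,0,0,0,0,20,0,0,0]
}}

```text
time: 9.83
tool_pos: [0.9196, -0.087, 0.3463]
tool_rot: [-0.002, 0.764, 0.645, -0.002]
contact_force: [2.0, -0.1, -4.9]
gripper_width: 0.529
grasp_force: 64.1
```

{"fn": "move_arm", "kwargs": {
  "increments": [0,20,0,0,0,0,20,0,0,0,0,20,0,0,0,0,20,0,0,0]
}}

```text
time: 10.17
tool_pos: [0.9683, -0.0974, 0.3286]
tool_rot: [0.001, 0.764, 0.645, 0.001]
contact_force: [1.9, -0.3, -6.2]
gripper_width: 0.529
grasp_force: 64.4
```

```bash
cat > st.py <<'E'
from h import *
from plant import manip
s=manip.state();W=rot(s["tool_rot"]);print(s["time"],s["tool_pos"].round(4),s["joint_pos"].round(3),"toolx",W[:,0].round(3),"toolz",W[:,2].round(3),s["gripper_width"],s["grasp_force"])
E
python3 st.py
```

```text
10.1667 [ 0.9683 -0.0974  0.3286] [-0.177  1.077  0.063  0.002  1.999 -0.007] toolx [0.169 0.986 0.001] toolz [ 0.003  0.001 -1.   ] 0.5286651068704891 64.42431807518005
```

{"fn": "move_arm", "kwargs": {
  "increments": [0,40,0,0,0,0,40,0,0,0,0,40,0,0,0]
}}

```text
time: 10.42
tool_pos: [0.9972, -0.1077, 0.3135]
tool_rot: [0.032, 0.764, 0.644, 0.03]
contact_force: [-0.6, -0.7, -3.2]
gripper_width: 0.53
grasp_force: 64.5
```

```bash
python3 st.py
```

```text
10.4167 [ 0.9972 -0.1077  0.3135] [-0.184  1.096  0.059  0.007  1.9   -0.012] toolx [0.168 0.986 0.006] toolz [ 0.087 -0.009 -0.996] 0.5304028668578225 64.52781915664673
```

{"fn": "move_arm", "kwargs": {
  "increments": [0,40,0,0,0,0,40,0,0,0,0,40,0,0,0,0,40,0,0,0]
}}

```text
time: 10.75
tool_pos: [1.031, -0.1205, 0.2902]
tool_rot: [0.065, 0.761, 0.642, 0.062]
contact_force: [-0.7, -0.6, -4.0]
gripper_width: 0.527
grasp_force: 64.6
```

```bash
python3 st.py
```

```text
10.75 [ 1.031  -0.1205  0.2902] [-0.192  1.123  0.059  0.015  1.779 -0.018] toolx [0.168 0.986 0.011] toolz [ 0.179 -0.02  -0.984] 0.5266436427631029 64.64110493659973
```

{"fn": "move_arm", "kwargs": {
  "increments": [0,40,-10,0,0,0,40,-10,0,0,0,40,-10,0,0,0,40,-10,0,0]
}}

```text
time: 11.08
tool_pos: [1.0494, -0.1297, 0.3229]
tool_rot: [0.103, 0.756, 0.639, 0.097]
contact_force: [-0.8, 0.4, -3.7]
gripper_width: 0.524
grasp_force: 64.7
```

```bash
python3 st.py
```

```text
11.0833 [ 1.0494 -0.1297  0.3229] [-0.2    1.099  0.056  0.024  1.704 -0.024] toolx [0.166 0.986 0.016] toolz [ 0.279 -0.032 -0.96 ] 0.5237246130653805 64.68721747398376
```

{"fn": "move_arm", "kwargs": {
  "increments": [0,40,-10,0,0,0,40,-10,0,0,0,40,-10,0,0,0,40,-10,0,0]
}}

```text
time: 11.42
tool_pos: [1.0627, -0.1378, 0.3617]
tool_rot: [0.138, 0.75, 0.633, 0.13]
contact_force: [0.2, 0.2, -3.8]
gripper_width: 0.529
grasp_force: 64.7
```

```bash
python3 st.py
```

```text
11.4167 [ 1.0627 -0.1378  0.3617] [-0.207  1.068  0.056  0.034  1.639 -0.03 ] toolx [0.164 0.986 0.02 ] toolz [ 0.369 -0.043 -0.928] 0.5287664659219488 64.69198107719421
```

{"fn": "move_arm", "kwargs": {
  "increments": [0,40,-8,0,0,0,40,-8,0,0,0,40,-8,0,0,0,40,-8,0,0,0,40,-8,0,0]
}}

```text
time: 11.83
tool_pos: [1.0751, -0.1469, 0.4157]
tool_rot: [0.181, 0.74, 0.625, 0.169]
contact_force: [-0.3, -0.1, -3.8]
gripper_width: 0.523
grasp_force: 64.7
```

```bash
python3 st.py
```

```text
11.8333 [ 1.0751 -0.1469  0.4157] [-0.216  1.026  0.056  0.046  1.561 -0.036] toolx [0.162 0.986 0.023] toolz [ 0.477 -0.058 -0.877] 0.5231724186338048 64.71648573875427
```

{"fn": "move_arm", "kwargs": {
  "increments": [0,40,-8,0,0,0,40,-8,0,0,0,40,-8,0,0]
}}

```text
time: 12.08
tool_pos: [1.0779, -0.1513, 0.4558]
tool_rot: [0.207, 0.733, 0.619, 0.192]
contact_force: [0.6, 0.6, -3.9]
gripper_width: 0.53
grasp_force: 64.7
```

```bash
cat > goal.py <<'E'
from h import *
from plant import manip
G=np.array([.685,.0655,.108]);n=np.array([-.531,.093,.843]);n/=np.linalg.norm(n)
s=manip.state();W=rot(s["tool_rot"]);z=W[:,2]
lens=s["tool_pos"]+z*.026
yc=np.cross(n,[0,0,1]);yc/=np.linalg.norm(yc);xc=np.cross(yc,n)
d=lens-G;print("lens in cam x,y,z mm",np.round([d@xc*1e3,d@yc*1e3,d@n*1e3],1),"tilt err deg",np.degrees(np.arccos(-z@n)).round(1),"long side err",np.degrees(np.arccos(abs(W[:,0]@yc))).round(1))
T=G+n*.15-z*.026;print("TCP target",T.round(4),"tool shift mm",(W.T@(T-s["tool_pos"])*1e3).round(1))
E
python3 st.py; python3 goal.py
```

```text
12.0833 [ 1.0779 -0.1513  0.4558] [-0.221  0.994  0.056  0.053  1.521 -0.039] toolx [0.161 0.987 0.025] toolz [ 0.538 -0.066 -0.841] 0.5304005612553858 64.73550081253052
lens in cam x,y,z mm [ 545.  -145.    38.3] tilt err deg 1.6 long side err 1.6
TCP target [0.5914 0.0812 0.2562] tool shift mm [ 146.  -545.3 -109.2]
```

The tilt and level are now 1.6° from the goal. Next I translate to the camera, rising away from the glass first.

{"fn": "move_arm", "kwargs": {
  "increments": [6,-20,-15,0,0,10,-34,-15,0,0,10,-34,-15,0,0,10,-34,-15,0,0,10,-34,-15,0,0,10,-34,-15,0,0,10,-34,-10,0,0,10,-34,-10,0,0]
}}

```text
time: 12.75
tool_pos: [0.84, -0.0398, 0.416]
tool_rot: [0.208, 0.733, 0.618, 0.193]
contact_force: [-0.6, 0.3, -3.1]
gripper_width: 0.526
grasp_force: 64.8
```

```bash
python3 st.py; python3 goal.py
```

```text
12.75 [ 0.84   -0.0398  0.416 ] [-0.139  0.161  1.267  0.01   1.139  0.029] toolx [0.161 0.987 0.026] toolz [ 0.539 -0.066 -0.84 ] 0.5255981123094792 64.76852416992188
lens in cam x,y,z mm [310.  -76.3 141.5] tilt err deg 1.6 long side err 1.6
TCP target [0.5914 0.0812 0.2562] tool shift mm [  75.2 -310.3   -7.8]
```

{"fn": "move_arm", "kwargs": {
  "increments": [9,-35,-1,0,0,9,-38,-1,0,0,9,-38,-1,0,0,9,-38,-1,0,0,9,-38,-1,0,0,9,-38,-1,0,0,9,-38,-1,0,0,8,-30,-1,0,0]
}}

```text
time: 13.42
tool_pos: [0.6038, 0.0745, 0.2635]
tool_rot: [0.206, 0.734, 0.619, 0.192]
contact_force: [-0.0, 0.2, -4.3]
gripper_width: 0.526
grasp_force: 64.8
```

{"fn": "move_arm", "kwargs": {
  "increments": [0,-8,0,0,0,0,0,0,0,0,0,0,0,0,0,0,0,0,0,0]
}}

```text
time: 13.75
tool_pos: [0.6015, 0.0744, 0.2632]
tool_rot: [0.208, 0.733, 0.618, 0.193]
contact_force: [-0.1, -0.1, -3.3]
gripper_width: 0.532
grasp_force: 64.7
```

```bash
python3 st.py; python3 goal.py
python3 - <<'E'
from h import *
from plant import manip
s=manip.state();a=[]
for n in("wrist","scene","top"):
    f=manip.grab_frame(n);pickle.dump((s,f),open(n+"5.pkl","wb"));a.append(f["image"])
cv2.imwrite("pics/c5.png",np.vstack([np.hstack([cv2.resize(a[0],(400,300)),cv2.resize(a[2],(400,300))]),np.hstack([cv2.resize(a[1][150:390,150:470],(400,300)),cv2.resize(a[2][120:270,220:420],(400,300))])]))
E
```

```text
13.75 [0.6015 0.0744 0.2632] [ 0.041 -0.352  1.997 -0.111  0.931  0.252] toolx [0.162 0.987 0.026] toolz [ 0.54  -0.066 -0.839] 0.5320269396069158 64.69730973243713
lens in cam x,y,z mm [ 13.1  -4.9 149.9] tilt err deg 1.6 long side err 1.6
TCP target [0.5914 0.0812 0.2562] tool shift mm [  4.8 -13.2  -0. ]
```

View pics/c5.png

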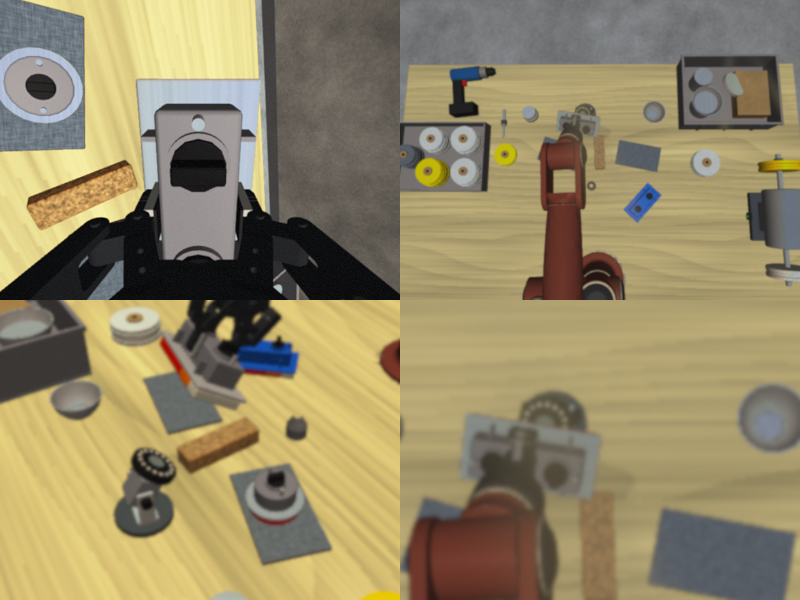

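The views show the lamp held before the camera, tilted to match it, with the bystanders in place. I make the final centring shift.

{"fn": "move_arm", "kwargs": {
  "increments": [2,-6,0,0,0,2,-6,0,0,0,1,-2,0,0,0,0,0,0,0,0,0,0,0,0,0,0,0,0,0,0,0,0,0,0,0]
}}

```text
time: 14.48
tool_pos: [0.5891, 0.0819, 0.253]
tool_rot: [0.206, 0.733, 0.619, 0.191]
contact_force: [-0.2, 0.0, -3.9]
gripper_width: 0.529
grasp_force: 64.7
```

```bash
python3 goal.py
python3 - <<'E'
from h import *
from plant import manip
s=manip.state();print(s["time"],abs(s["joint_vel"]).max())
f=manip.grab_frame("scene")["image"].astype(int);g=pickle.load(open("scene.pkl","rb"))["image"].astype(int)
# camera region unchanged?
print("cam diff",abs(f-g)[255:340,235:300].mean(), "ref",abs(f-g)[400:460,330:420].mean())
E
```

```text
lens in cam x,y,z mm [ -3.8   0.4 148.6] tilt err deg 1.6 long side err 1.6
TCP target [0.5915 0.0812 0.2563] tool shift mm [-0.3  3.8 -1.4]
14.4833 0.0015848521751079792
cam diff 5.252187028657617 ref 6.891728395061729
```

Centred within 4 mm, 149 mm from the glass, still, and the camera hasn't moved. I hand it in.

```bash
python3 -c "
from plant import manip
print(manip.job_done())"
```

```text
the job is handed in; nothing more can be done
None
```

I handed the job in at about 14.5 s; no verdict came back. By my measurements both holders were pressed home and the lamp was held still about 149 mm before the glass, centred within about 4 mm and square and level to about 2°; the elbow read 0.056 rad, just under its listed 0.06 limit, while I tilted the lamp at full reach.

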